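Hold a box lid at its balance point for fitting the stay

ROBOT

A 6-joint arm with a two-finger parallel gripper is mounted at the origin on a cart in front of the work surface, level with it; the furniture and walls round the work are solid. World frame = base frame: x ahead of the robot, y to its left, z up, the work surface at z = 0. Lengths are in m, angles in degrees, forces in N, time in s.
With the tool pointing down it reaches from about 0.4 to 0.825 m from the base axis. Payload 7 kg.
Tool frame: the origin (TCP) lies at the very end of the fingers, on their centre line; the grasp point (between the pads) lies hold_point_z behind it (hold_point_z is the distance from the TCP to the grasp point, in m); z points along the fingers, y is the direction in which the jaws open and shut (so a half turn about z gives the same grasp; the last joint's range is limited). The gripper opens to 88 mm and grips with 3 to 60 N. Pads are 19 mm wide; open, the fingers measure 130 mm over their backs; the gripper's body (78 mm by 193 mm) begins 47 mm behind the grasp point.
Start: joints at [-56.889, 20.546, 0.682, 0, -70.136, -16.507], TCP at [0.193, -0.647, 0.227] pointing down, gripper open.
Joint ranges: [-176.03, 176.03], [-82.01, 121.73], [-58.28, 71.71], [-173.87, 95.51], [-174.79, -0.11], [-173.66, 173.66]. Speed limits (degrees/s): [136.94, 136.94, 172.46, 180, 180, 180].

INTERFACE

Orientations are given as [roll, pitch, yaw] about the fixed x, y, z axes, in that order (R = Rz(yaw) Ry(pitch) Rx(roll)).
In Python, from plant import get_obs, snapshot, close_job, hold_point_z gives the robot as it stands. The module is installed in compiled form; this text tells all that it offers.
- The arm moves only by the tool jog_arm, never from a script. Its argument "commands" is a list of rows, each a list of 4 numbers: the shift along the world's x, y, z in mm, then the turn about the world's z in degrees. In form: [[x, y, z, turn], ...]. A call has exactly 10 rows; each row shifts and turns the commanded pose from where the row before left it; what a row does not reach is not made up. A row lasts 1/12 s, in which the tool goes at most 41.7 mm and 7.16 degrees, less where a joint would pass 70% of its speed; a pose out of reach is approached as far as the arm can. A call is refused whole if a number of a shift passes 41.7 or a number of a turn 7.16, either way. A call with a gripper value outside its range is refused whole. "fingers" is the finger opening in mm, from 0 to 87.6, set as the call begins (left out, the last holds). The fingers move at their own pace and stop on an object; the grip force is fixed at half the most. Time passes only in rows, so rows that do not move let the fingers close, or fill a call up. It gives the time, the measured TCP pose, the force and the opening at its end, in the units of the state.
- get_obs(): the state, without advancing time (a new reading comes with each control period).
- snapshot(name): name is "scene" or "top" or "wrist"; returns a dict with "image" (400x640x3 uint8, red, green, blue), "fov_y" (degrees; the focal length in pixels is half the picture's height over the tangent of half this angle, whatever the lens; pixels are square), "cx", "cy" (the principal point, pixels), "rvec" (rotation vector, rad) and "tvec" (3), from world to camera coordinates, as OpenCV has them; the wrist camera has in their place "mount" (4x4, takes a point from camera to tool coordinates, whose origin is the TCP and whose axes are the flange's). Camera axes: x right, y down, z forward; pixel columns grow to the right and rows downward; lengths in m; the calibration is good to about 2 mm. The wrist camera is an equidistant fisheye: a pixel r from the principal point sees the ray r / f radians off the axis. A picture is of the moment at which its call begins: read the wrist's pose just before it. There is no depth.
- close_job(): hands the job in, once; it reports no verdict.
The state is a dict: "clock": time; "joint_pos": joint angles; "qvel": joint speeds; "tau": joint torques, N m; "tool_pos": TCP position; "orientation": TCP orientation; "force": force on the tool from outside, world axes, zero at the start; "moment": the same for the moment, N m; "opening": finger opening in m.
Only numpy, scipy, OpenCV 4.12 (cv2) and the standard library are available. Lean on these libraries where they do the work, as an engineer would, in place of code of your own. Each camera call takes 0.05 s, during which the arm holds its last target.

TASK

The lid stay of this small plywood box is being set up. First, with the lid still shut, turn the black knob on the box until its pointer stands at the one long mark of the dial; then swing the lid up by its steel bar to its balance point, where it stands upright right over its hinge, and finish there while still holding it steady - the last step is to keep hold, not to let go. Do not let the lid drop or tip over backwards, and leave the sanding block and the offcut beside the box where they lie.

Things in the scene. Friction and masses are not known exactly. Their poses are not given: they have to be found in the camera images.
- stay_box: Small plywood box fixed to the bench, 130 mm along its x (the hinge direction), 260 mm along its y, 92 mm high. Origin on the bench level with the hinge line, midway along it; z up. The open-topped compartment with the lid is on the -y side (y -130 to 0 mm), a solid deck with the dial on the +y side (y 8 to 130 mm, top at z 92 mm).
- flap (a joint): Angle of the lid in rad: 0 shut (lying level), grows as it swings up; 1.571 upright, which is its balance point (its weight is even about the lid's middle plane, which passes through the hinge line). Hinge nearly frictionless: let go below 1.571 it falls shut, beyond it falls back to a stop at 2.3. Lid plate 130 x 126 x 12 mm, about 0.3 kg in all (0.2 to 0.4).
- flap_hinge (a point): Middle of the lid's hinge line, fixed to the box, 86 mm above the bench; the hinge runs along the box's x.
- flap_handle (a point): Middle of the lid's handle: a round steel bar, 12 mm in diameter, parallel to the hinge and 180 mm from it in the lid's middle plane, carried by two flat straps 50 mm clear of the lid's free edge. 110 mm of bar is free between the straps. When shut the bar is 86 mm above the bench, at the box's y = -180 mm, outside the box; upright it is 266 mm above the bench. The bar can turn between gripping fingers. The point turns with the lid.
- knob (a joint): Knob angle in rad about the vertical, counter-clockwise seen from above positive, no stop in reach; at 0 the pointer points along the box's -x. Stays where it is left (0.03 N m friction).
- knob_grip (a point): On the knob's vertical axis at gripping height, 124 mm above the bench, at the box's y = 75 mm. The grip is an upright black bar 44 mm long, 14 mm wide, 34 mm high (102 to 134 mm above the bench) on a round foot 44 mm across; the point's x axis runs along the bar, and its -x end is the pointer's end.
- knob_pointer (a point): Tip of the knob's pointer, a short wedge with a white line at the foot of the knob, 36 mm from the axis (along -x of knob_grip).
- dial_mark (a point): The long mark of the dial, at its inner end, 36 mm from the knob's axis and level with the pointer's tip; pointer and mark meet when the knob is set. The dial is a fixed aluminium disc 100 mm across with short ticks every 15 degrees and this one long, wide dark radial mark (20 x 5 mm) in place of one tick, jutting 6 mm past the rim. The mark stands counter-clockwise of the pointer at the start, by 0.4 to 2.2 rad.
- sanding_block: Loose bystander: cork sanding block 61 x 105 x 31 mm on the bench beside the handle end of the box. Origin under its middle.
- offcut: Loose bystander: wood offcut 50 x 60 x 22 mm on the bench beside the deck end of the box. Origin under its middle.

How it is judged (in metres and radians):
On the way:
1. the knob's pointer stands at the long mark while the lid is shut (distance between knob_pointer and dial_mark below 0.0035 m and value of joint flap below 0.1 rad), for 0.3 s.
At the end, for the whole second after the job is handed in: The knob's pointer is within 3.5 mm (5.5 degrees) of the long mark; the lid stands still within 0.07 rad (4 degrees) of upright and the fingers hold it (more than 0.5 N of contact) (distance between knob_pointer and dial_mark below 0.0035 m and value of joint flap between 1.501 and 1.641 rad and velocity of joint flap between -0.1 and 0.1 rad/s and contact force between the fingers and flap above 0.5 N); the arm keeps its last pose, push and grip.
It fails at once if the lid tips over backwards (value of joint flap above 1.9 rad).
It fails at once if the lid drops or slams shut (velocity of joint flap below -2 rad/s).
It fails at once if the sanding block is shifted (distance of sanding_block from where it was at the start of the episode above 0.02 m).
It fails at once if the offcut is shifted (distance of offcut from where it was at the start of the episode above 0.02 m).
It also fails if it takes over 70 s, if anything falls off the work surface, if the arm or the gripper's body presses on something with over 40 N, if the wrist force passes 120 N, or if a joint passes its speed limit or range.

## Working session

There is one attempt and no reset: what is moved stays moved. The work goes in short steps, Python scripts to look and compute and a tool call to move; the robot and the scene stay as the last step left them, time stands still between calls to the robot, and variables do not carry over. Pictures are saved under pics/ and viewed, and the job is handed in when it is done.

Besides the shell and the picture viewer there is one more tool, called after "Emit:" by a JSON object that holds its "name" and its "arguments", one argument or row to a line. jog_arm: Moves the arm, as the interface text tells. Its arguments: {"type":"object","properties":{"commands":{"type":"array","items":{"type":"array","items":{"type":"number"}}},"fingers":{"type":"number"}},"required":["commands"]}

```bash
mkdir -p pics
cat > h.py <<'E'
import numpy as np, cv2, pickle
from plant import get_obs, snapshot, close_job, hold_point_z
from scipy.spatial.transform import Rotation as Ro
def grab(n,tag):
    o=get_obs(); s=snapshot(n); s=dict(s); s['obs']=o
    cv2.imwrite(f'pics/{tag}.png',s['image'][:,:,::-1]); pickle.dump(s,open(f'pics/{tag}.pkl','wb')); return s
def load(tag): return pickle.load(open(f'pics/{tag}.pkl','rb'))
def ray(s,u,v):
    f=200/np.tan(np.radians(s['fov_y'])/2)
    if 'mount' in s:
        d=np.array([u-s['cx'],v-s['cy']]);r=np.hypot(*d);t=r/f
        c=np.r_[np.sin(t)*d/max(r,1e-9),np.cos(t)]
        M=np.array(s['mount']); R=Ro.from_euler('xyz',s['obs']['orientation'],degrees=True).as_matrix()
        return R@M[:3,3]+np.array(s['obs']['tool_pos']), R@M[:3,:3]@c
    R=cv2.Rodrigues(np.array(s['rvec'],float))[0]; t=np.array(s['tvec']).ravel()
    return -R.T@t, R.T@np.array([(u-s['cx'])/f,(v-s['cy'])/f,1])
def onz(s,u,v,z):
    o,d=ray(s,u,v); return o+d*(z-o[2])/d[2]
def proj(s,p):
    f=200/np.tan(np.radians(s['fov_y'])/2)
    R=cv2.Rodrigues(np.array(s['rvec'],float))[0]; c=R@np.array(p)+np.array(s['tvec']).ravel()
    return c[0]/c[2]*f+s['cx'],c[1]/c[2]*f+s['cy']
E
python3 - <<'E'
from h import *
print(hold_point_z,get_obs())
for n in ['scene','top','wrist']:
    s=grab(n,n+'0'); print(n,s['fov_y'],s['cx'],s['cy'],s.get('mount'))
    if 'rvec' in s: print(ray(s,320,200))
E
```

```text
0.0188 {'clock': 0.0, 'joint_pos': array([-5.68889318e+01,  2.05914577e+01,  6.33640439e-01, -1.96094821e-02,
       -7.01370994e+01, -1.65065473e+01]), 'qvel': array([ 0.03167279, -0.03660681, -0.02293607,  0.10431061,  0.02063971,
        0.05594421]), 'tau': array([ 3.62684923e-04, -5.82724857e+01,  2.93056870e+01,  6.99741483e+00,
        6.79255289e-03, -1.20662326e-04]), 'tool_pos': array([ 0.19271292, -0.64638587,  0.22562304]), 'orientation': array([ 1.79903757e+02, -9.29629548e-03, -1.63402149e+02]), 'force': array([-0.12251365,  0.60015134, -0.56040695]), 'moment': array([ 0.02760714,  0.00490433, -0.01589391]), 'opening': 0.08761665521715585}
scene 55.60334617117996 323.3023919784514 199.10997360551835 None
(array([-0.163891  ,  0.54856332,  0.52110431]), array([ 0.66567676, -0.58089335, -0.46852819]))
top 50.78270860765638 311.63533448635593 186.68506066515994 None
(array([0.28286692, 0.00497091, 1.10593279]), array([ 0.12080748, -0.00333069, -0.99337157]))
wrist 65.70646984690485 320.7554504202191 198.24104158871447 [[ 9.63363857e-04 -9.65650211e-01 -2.59843687e-01  7.04628056e-02]
 [ 9.99999438e-01  8.15216740e-04  6.77904092e-04 -1.07706113e-04]
 [-4.42789306e-04 -2.59844194e-01  9.65650454e-01 -1.58208187e-01]
 [ 0.00000000e+00  0.00000000e+00  0.00000000e+00  1.00000000e+00]]
```

View pics/scene0.png

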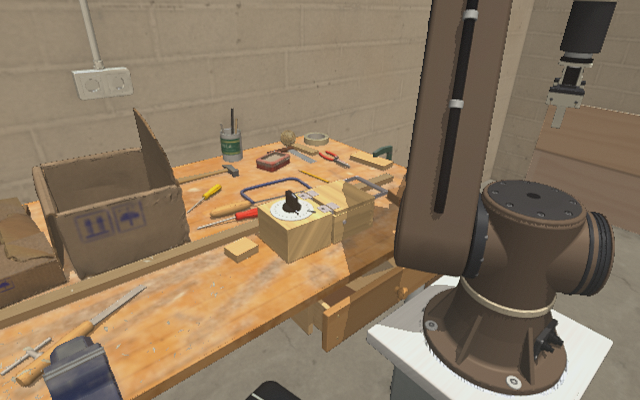

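View pics/top0.png

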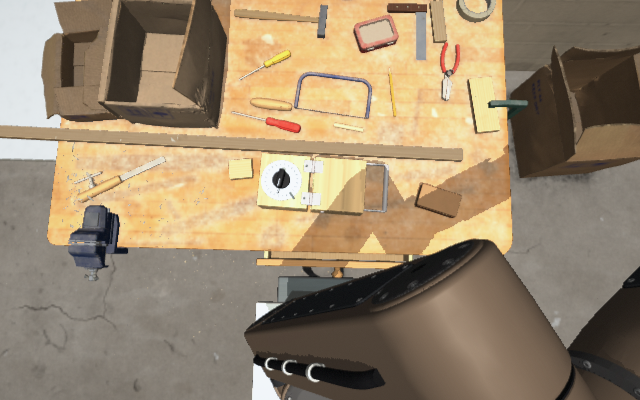

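View pics/wrist0.png

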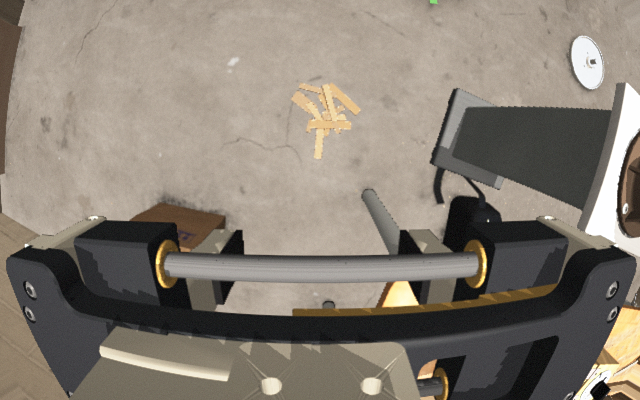

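The top view shows the box at about (258–388, 155–213): dial around (281,180), handle bar near u=385, sanding block at (438,198), offcut at (240,168). I'll zoom in.

Run:
```python
from h import *
s=load('top0'); im=s['image'][140:225,225:475,::-1]
cv2.imwrite('pics/top0c.png',cv2.resize(im,None,fx=3.2,fy=3.2,interpolation=cv2.INTER_CUBIC))
im=s['image'][150:215,250:315,::-1]
cv2.imwrite('pics/top0d.png',cv2.resize(im,None,fx=9,fy=9,interpolation=cv2.INTER_CUBIC))
for n,(u,v),z in [('knob',(281,180),.13),('bl',(258,207),.092),('tl',(261,155),.092),('bar_t',(387,163),.086),('bar_b',(383,211),.086),('off',(240,168),.02),('sand',(438,198),.03)]: print(n,onz(s,u,v,z).round(4))
```

```text
knob [0.4465 0.0945 0.13  ]
bl [0.3853 0.1512 0.092 ]
tl [0.5142 0.1498 0.092 ]
bar_t [ 0.5029 -0.1613  0.086 ]
bar_b [ 0.384  -0.1516  0.086 ]
off [0.4943 0.2138 0.02  ]
sand [ 0.4266 -0.3008  0.03  ]
```

View pics/top0c.png

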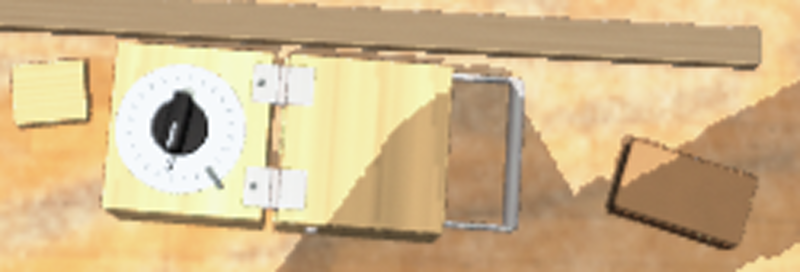

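View pics/top0d.png

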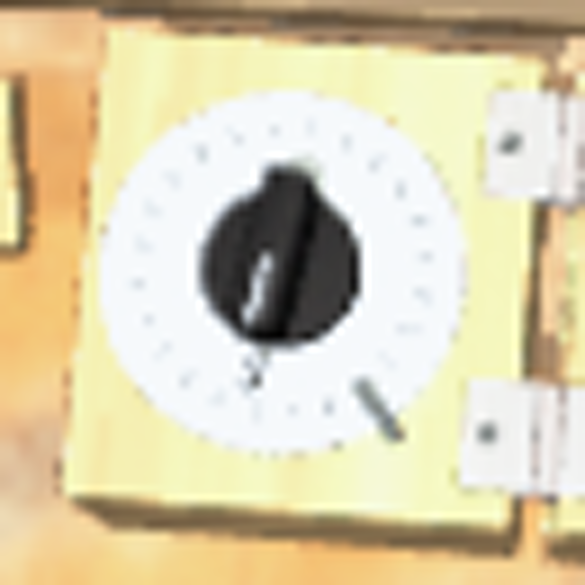

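Emit:
{"name": "jog_arm", "arguments": {
  "commands": [
    [18,36,2,0],
    [18,36,2,0],
    [18,36,2,0],
    [18,36,2,0],
    [18,36,2,0],
    [18,36,2,0],
    [18,36,2,0],
    [18,36,2,0],
    [18,36,2,0],
    [18,36,2,0]
  ]
}}

```text
clock: 0.98
tool_pos: [0.3731, -0.285, 0.2468]
orientation: [-180.0, 0.0, -163.4]
force: [0.6, 0.2, -0.5]
opening: 0.0875
```

Emit:
{"name": "jog_arm", "arguments": {
  "commands": [
    [18,36,2,0],
    [18,36,2,0],
    [18,36,2,0],
    [18,36,2,0],
    [18,36,2,0],
    [18,36,2,0],
    [18,36,2,0],
    [18,36,2,0],
    [18,36,2,0],
    [0,0,0,0]
  ]
}}

```text
clock: 1.82
tool_pos: [0.5375, 0.0422, 0.2641]
orientation: [180.0, 0.0, -163.2]
force: [0.6, -0.0, 0.2]
opening: 0.0877
```

Run:
```python
from h import *
s=grab('wrist','w1');print(s['obs']['tool_pos'],s['obs']['orientation'],s['obs']['clock'])
```

```text
[0.5375324  0.04216032 0.26414879] [ 1.79996548e+02  4.17542117e-02 -1.63193676e+02] 1.8167
```

View pics/w1.png

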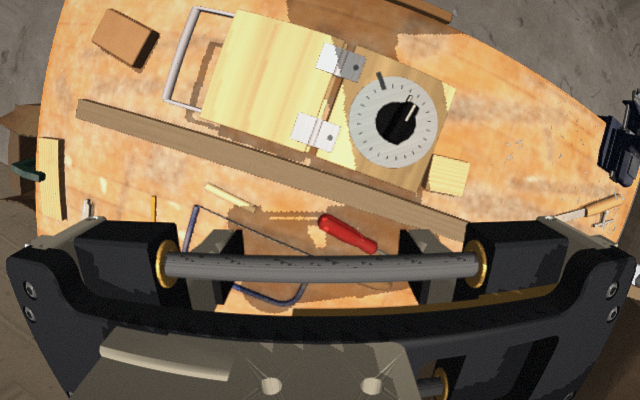

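The wrist view shows everything: dial at about (393,122), mark at (380,80), white pointer near (408,100), bar along (165,102)–(200,10).

Run:
```python
from h import *
s=load('w1'); im=s['image'][60:185,320:470,::-1]
cv2.imwrite('pics/w1d.png',cv2.resize(im,None,fx=4.8,fy=4.8,interpolation=cv2.INTER_CUBIC))
im=s['image'][0:150,150:350,::-1]
cv2.imwrite('pics/w1h.png',cv2.resize(im,None,fx=4,fy=4,interpolation=cv2.INTER_CUBIC))
```

```text
(no output)
```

View pics/w1d.png

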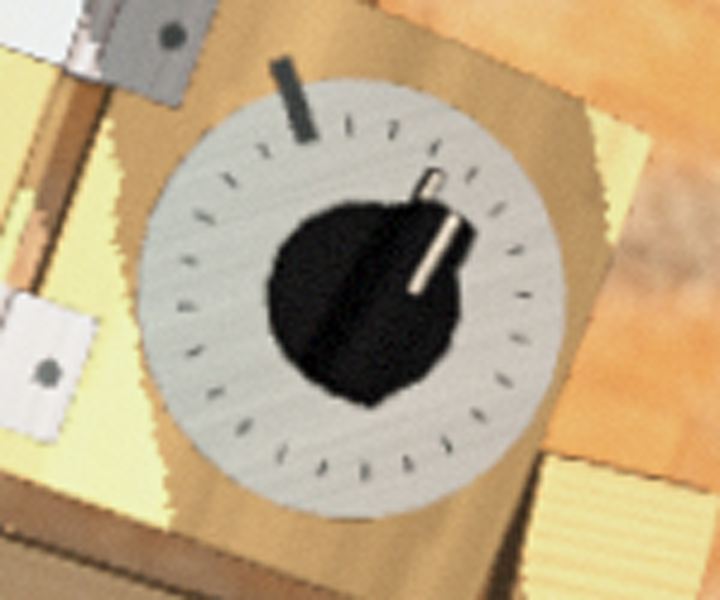

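View pics/w1h.png

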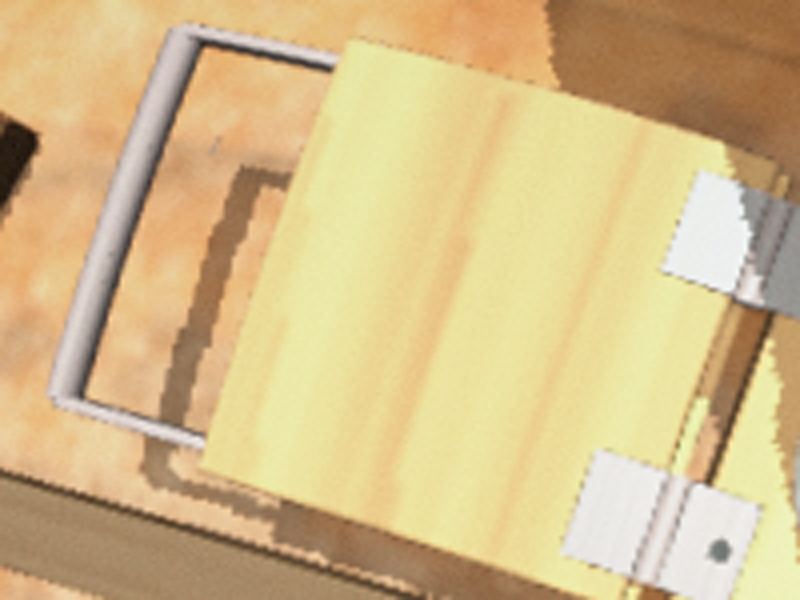

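Run:
```python
from h import *
s=load('w1'); im=s['image']
hsv=cv2.cvtColor(im,cv2.COLOR_RGB2HSV)
m=((hsv[:,:,1]<45)&(hsv[:,:,2]>110)).astype(np.uint8)
roi=np.zeros_like(m); cv2.circle(roi,(393,122),52,1,-1); m*=roi
m=cv2.morphologyEx(m,cv2.MORPH_OPEN,np.ones((3,3)))
cs,_=cv2.findContours(m,cv2.RETR_EXTERNAL,cv2.CHAIN_APPROX_NONE); c=max(cs,key=cv2.contourArea)
print(cv2.fitEllipse(c))
for z in (.092,.095,.098):
    P=np.array([onz(s,u,v,z)[:2] for u,v in cv2.convexHull(c)[:,0]])
    A=np.c_[2*P,np.ones(len(P))]; x=np.linalg.lstsq(A,(P**2).sum(1),rcond=None)[0]
    print(z,x[:2],np.sqrt(x[2]+x[:2]@x[:2]))
d=lambda a,b:(320+(a+.5)/4.8-.5,60+(b+.5)/4.8-.5)
h=lambda a,b:(150+(a+.5)/4-.5,(b+.5)/4-.5)
C=x[:2]
z=.095
P=np.array([onz(s,u,v,z)[:2] for u,v in cv2.convexHull(c)[:,0]]);A=np.c_[2*P,np.ones(len(P))];C=np.linalg.lstsq(A,(P**2).sum(1),rcond=None)[0][:2]
def pr(n,p,z):
    q=onz(s,*p,z)[:2]; w=q-C; print(n,q.round(4),'r',np.hypot(*w).round(4),'ang',np.degrees(np.arctan2(w[1],w[0])).round(1))
    return q
pr('mark in',d(309,141),z);pr('mark out',d(280,60),z)
pr('ptr tip',d(436,170),z)
a=pr('line out',d(455,215),.134);b=pr('line in',d(413,293),.134);w=a-b;print(np.degrees(np.arctan2(w[1],w[0])))
a=pr('bar t',h(183,35),.086);b=pr('bar b',h(68,395),.086);w=b-a;print('len',np.hypot(*w),np.degrees(np.arctan2(w[1],w[0])),(a+b)/2)
a=pr('lid ft',h(350,40),.092);b=pr('lid fb',h(205,470),.092);w=b-a;print('len',np.hypot(*w),np.degrees(np.arctan2(w[1],w[0])),(a+b)/2)
# top view
t=load('top0')
e=lambda a,b:(250+(a+.5)/9-.5,150+(b+.5)/9-.5)
print('top dial c',onz(t,*e(283,272),.095),onz(t,*e(358,380),.095),onz(t,*e(400,438),.095))
for nm,p in [('b0',(516,80)),('b1',(512,228))]:
    u,v=225+p[0]/3.2,140+p[1]/3.2; print(nm,onz(t,u,v,.086))
```

```text
((392.8141784667969, 122.43439483642578), (88.1495361328125, 88.4193115234375), 179.26596069335938)
0.092 [0.45092105 0.0985113 ] 0.04973926322249321
0.095 [0.45109436 0.09781313] 0.049287506465317786
0.098 [0.45126766 0.09711497] 0.04883574970813742
mark in [0.4211 0.0766] r 0.0368 ang -144.7
mark out [0.4058 0.0651] r 0.0559 ang -144.2
ptr tip [0.4173 0.106 ] r 0.0348 ang 166.3
line out [0.4308 0.1024] r 0.0208 ang 167.2
line in [0.4485 0.0991] r 0.0028 ang 154.0
169.24610483300486
bar t [ 0.3823 -0.1553] r 0.2623 ang -105.2
bar b [ 0.4937 -0.1583] r 0.2596 ang -80.6
len 0.11136275070114167 -1.5508242192399353 [ 0.43800133 -0.15678251]
lid ft [ 0.3776 -0.1016] r 0.2125 ang -110.2
lid fb [ 0.5047 -0.1065] r 0.2112 ang -75.3
len 0.12713485502519462 -2.208273299703383 [ 0.44116247 -0.10401565]
top dial c [0.45296462 0.09774222 0.095     ] [0.42397469 0.07639052 0.095     ] [0.40852857 0.0645424  0.095     ]
b0 [ 0.49784389 -0.15942593  0.086     ]
b1 [ 0.38351003 -0.15645116  0.086     ]
```

Emit:
{"name": "jog_arm", "arguments": {
  "commands": [
    [-17,11,-8,-5.8],
    [-17,11,-10,-5.8],
    [-17,11,-10,-5.8],
    [-17,11,-10,-5.8],
    [-18,11.5,-10,-5.8],
    [0,0,-20,0],
    [0,0,-20,0],
    [0,0,-20,0],
    [0,0,0,0],
    [0,0,0,0]
  ],
  "fingers": 50
}}

```text
clock: 2.7
tool_pos: [0.4482, 0.0918, 0.1563]
orientation: [-179.9, -0.1, 167.6]
force: [1.2, 0.9, 1.2]
opening: 0.0505
```

Run:
```python
from h import *
s=grab('wrist','w2');print(s['obs']['tool_pos'],s['obs']['orientation'],s['obs']['clock'],s['obs']['joint_pos'])
s=grab('scene','s2');im=s['image'][120:300,200:420,::-1];cv2.imwrite('pics/s2c.png',cv2.resize(im,None,fx=3.3,fy=3.3,interpolation=cv2.INTER_CUBIC))
```

```text
[0.44824359 0.09178432 0.15629817] [-1.79898863e+02 -7.73243791e-02  1.67586660e+02] 2.7 [ 3.63636387e+01  3.41317264e+00 -3.14531063e+01  1.03304426e-02
 -5.52607479e+01 -1.38782806e+02]
```

View pics/w2.png

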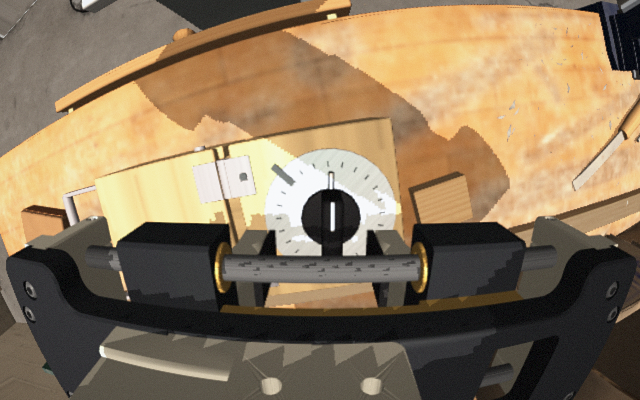

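View pics/s2c.png

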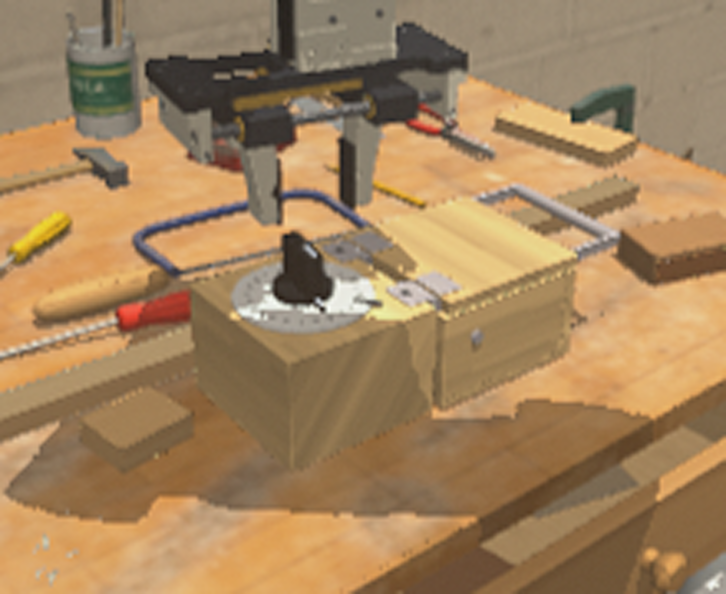

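Emit:
{"name": "jog_arm", "arguments": {
  "commands": [
    [1.5,3,0,0],
    [1.5,3,0,0],
    [0,0,0,0],
    [0,0,-12,0],
    [0,0,-12,0],
    [0,0,-12,0],
    [0,0,-10,0],
    [0,0,0,0],
    [0,0,0,0],
    [0,0,0,0]
  ]
}}

```text
clock: 3.63
tool_pos: [0.4524, 0.099, 0.1113]
orientation: [180.0, 0.0, 167.6]
force: [0.5, 0.1, -0.2]
opening: 0.0504
```

Run:
```python
from h import *
s=grab('wrist','w3');o=s['obs'];print(o['tool_pos'],o['orientation'],o['clock'],o['force'])
cv2.imwrite('pics/w3c.png',cv2.resize(s['image'][120:300,220:440,::-1],None,fx=3.3,fy=3.3,interpolation=cv2.INTER_CUBIC))
```

```text
[0.45235062 0.09896587 0.11126812] [1.79971824e+02 4.04628996e-02 1.67620576e+02] 3.6333 [ 0.5028697   0.13113371 -0.20441435]
```

View pics/w3c.png

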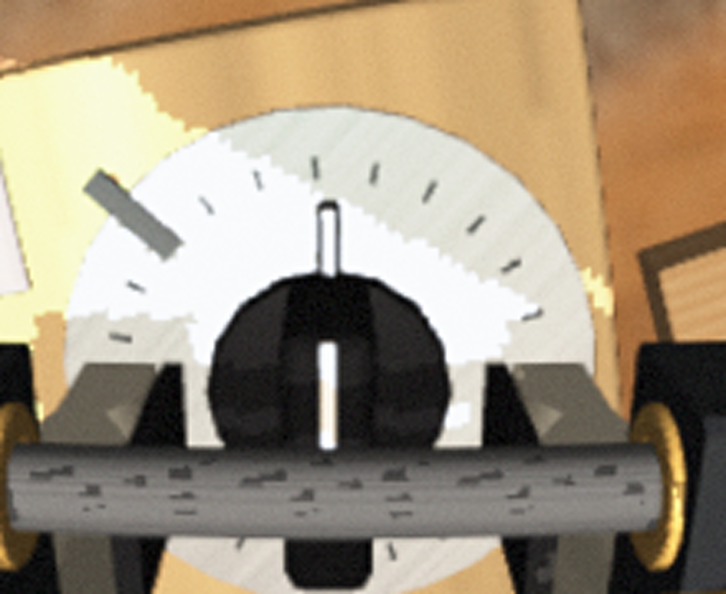

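Emit:
{"name": "jog_arm", "arguments": {
  "commands": [
    [0,0,-2,0],
    [0,0,0,0],
    [0,0,0,0],
    [0,0,0,0],
    [0,0,0,0],
    [0,0,0,0],
    [0,0,0,0],
    [0,0,0,0],
    [0,0,0,0],
    [0,0,0,0]
  ],
  "fingers": 0
}}

```text
clock: 4.52
tool_pos: [0.4517, 0.0983, 0.1086]
orientation: [-180.0, -0.0, 167.6]
force: [-1.2, -4.6, 3.6]
opening: 0.0133
```

Emit:
{"name": "jog_arm", "arguments": {
  "commands": [
    [0,0,0,4],
    [0,0,0,5],
    [0,0,0,6],
    [0,0,0,6],
    [0,0,0,6],
    [0,0,0,6],
    [0,0,0,5],
    [0,0,0,5],
    [0,0,0,4],
    [0,0,0,0]
  ]
}}

```text
clock: 5.35
tool_pos: [0.4517, 0.0982, 0.1086]
orientation: [-180.0, -0.0, -145.2]
force: [-0.1, -5.1, 3.3]
opening: 0.0139
```

Run:
```python
from h import *
s=grab('wrist','w4');o=s['obs'];print(o['tool_pos'],o['orientation'],o['clock'],o['force'],o['moment'],o['opening'])
cv2.imwrite('pics/w4c.png',cv2.resize(s['image'][120:300,220:440,::-1],None,fx=3.3,fy=3.3,interpolation=cv2.INTER_CUBIC))
```

```text
[0.45174852 0.09816702 0.10863   ] [-1.79973110e+02 -3.95028665e-02 -1.45213226e+02] 5.35 [-0.05047164 -5.10645061  3.27552053] [-1.97156374 -0.07881689  0.04107492] 0.01393288993802283
```

View pics/w4c.png

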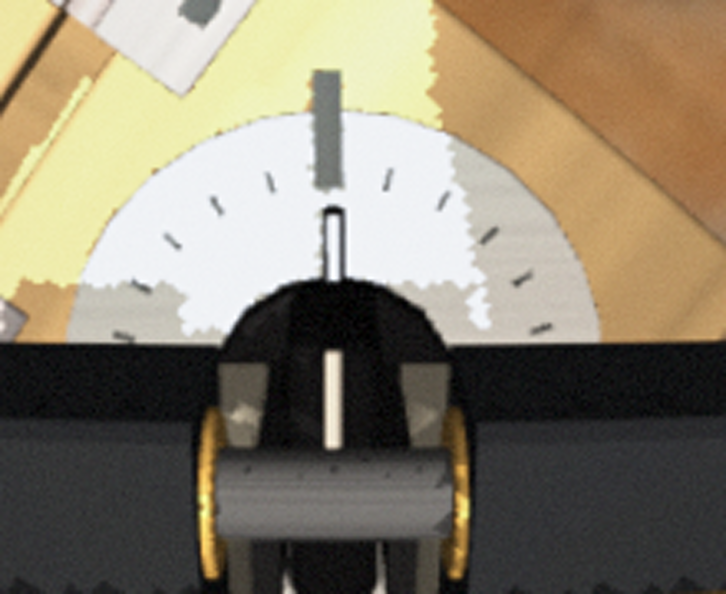

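The pointer now stands about 1 mm (1.5°) clockwise of the mark: pointer x≈333, mark x≈327 in the crop. I'll trim that, then release and lift.

Emit:
{"name": "jog_arm", "arguments": {
  "commands": [
    [0,0,0,1.5],
    [0,0,0,0],
    [0,0,0,0],
    [0,0,0,0],
    [0,0,0,0],
    [0,0,0,0],
    [0,0,0,0],
    [0,0,0,0],
    [0,0,0,0],
    [0,0,0,0]
  ]
}}

```text
clock: 6.23
tool_pos: [0.4517, 0.0982, 0.1086]
orientation: [-180.0, -0.0, -144.0]
force: [-0.1, -6.0, 3.3]
opening: 0.0139
```

Emit:
{"name": "jog_arm", "arguments": {
  "commands": [
    [0,0,0,0],
    [0,0,0,0],
    [0,0,0,0],
    [0,0,0,0],
    [0,0,0,0],
    [0,0,5,0],
    [0,0,10,0],
    [0,0,15,0],
    [0,0,20,0],
    [0,0,10,0]
  ],
  "fingers": 50
}}

```text
clock: 7.07
tool_pos: [0.4527, 0.0991, 0.1708]
orientation: [-180.0, 0.1, -143.9]
force: [0.1, 0.6, 0.9]
opening: 0.0501
```

Run:
```python
from h import *
s=grab('wrist','w5');o=s['obs'];print(o['tool_pos'],o['orientation'],o['clock'],o['force'],o['moment'],o['opening'])
cv2.imwrite('pics/w5c.png',cv2.resize(s['image'][100:280,220:440,::-1],None,fx=3.3,fy=3.3,interpolation=cv2.INTER_CUBIC))
```

```text
[0.45268982 0.09910242 0.170809  ] [-1.79972279e+02  1.33835246e-01 -1.43877283e+02] 7.0667 [0.11432604 0.5816772  0.86809419] [ 0.10424596 -0.11501719  0.01638864] 0.05014112738094605
```

View pics/w5c.png

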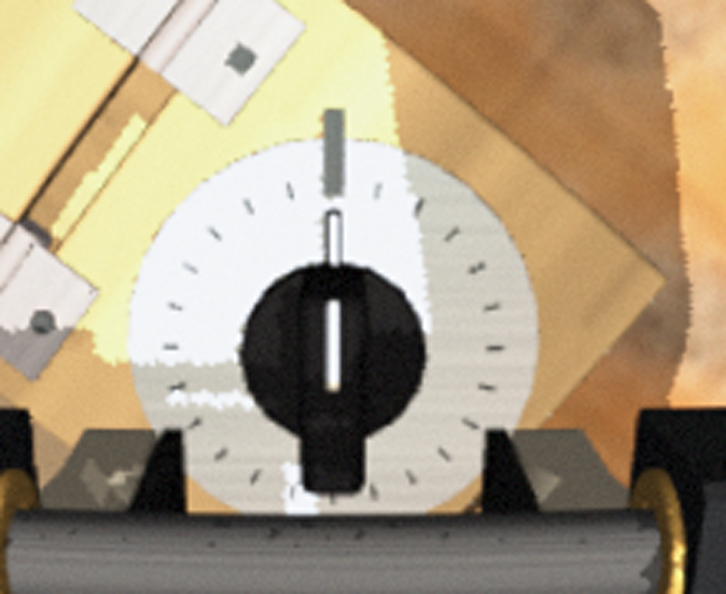

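The pointer lines up with the mark after release (both at x≈334), so the knob is set. Next is the handle.

Emit:
{"name": "jog_arm", "arguments": {
  "commands": [
    [0,-10,0,-3],
    [-1,-28,0,-4.5],
    [-2,-31,0,-4.5],
    [-2,-31,0,-4.5],
    [-2,-31,0,-4.5],
    [-2,-31,0,-4.5],
    [-2,-31,0,-4.5],
    [-2,-31,0,-4.5],
    [-2,-31.6,0,-4.1],
    [0,0,0,0]
  ],
  "fingers": 36
}}

```text
clock: 7.95
tool_pos: [0.436, -0.1605, 0.1682]
orientation: [-180.0, -0.0, 177.1]
force: [0.5, 0.5, -0.2]
opening: 0.0357
```

Run:
```python
from h import *
s=grab('wrist','w6');o=s['obs'];print(o['tool_pos'],o['orientation'],o['clock'],o['opening'],o['joint_pos'])
```

```text
[ 0.43600366 -0.16051681  0.16820445] [-1.79978142e+02 -4.35560264e-02  1.77056370e+02] 7.95 0.035747803956825905 [ 4.18504591e+00  3.33886344e+00 -2.97633653e+01  1.94281352e-02
 -5.69437046e+01 -9.71392719e+01]
```

View pics/w6.png

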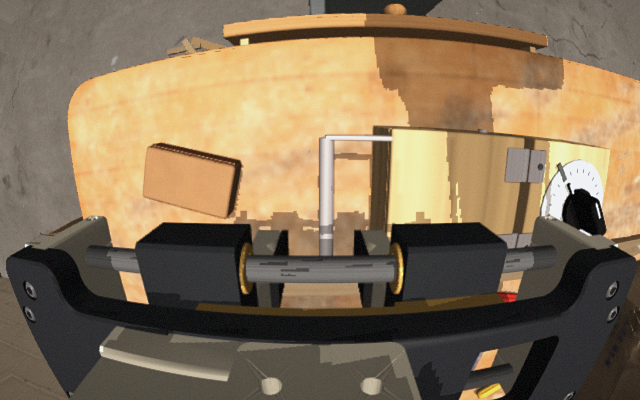

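Run:
```python
from h import *
s=load('w6')
g=s['image'].astype(int)
for v in (150,170,190,210,225): print(v, g[v,315:340].sum(1))
for p in [(326.5,150),(326,190),(326,225)]: print(onz(s,*p,.086).round(4))
for p in [(240,165),(232,217),(145,200)]: print('sand',onz(s,*p,.031).round(4))
```

```text
150 [544 548 553 510 325 417 501 557 612 654 681 697 689 670 631 613 555 500
 397 418 508 524 510 512 512]
170 [569 562 577 533 324 425 506 571 617 648 688 694 682 655 621 602 550 497
 438 490 571 573 572 568 573]
190 [573 569 565 547 316 430 525 585 623 663 685 691 675 650 610 592 507 460
 410 459 564 563 556 558 548]
210 [565 567 485 332 304 437 543 586 637 667 684 684 664 634 604 596 531 454
 454 524 588 588 585 588 590]
225 [374 385 379 343 290 401 460 527 539 587 578 600 561 480 381 363 314 280
 297 338 366 356 359 365 369]
[ 0.3916 -0.154   0.086 ]
[ 0.4236 -0.1559  0.086 ]
[ 0.4533 -0.1572  0.086 ]
sand [ 0.4071 -0.239   0.031 ]
sand [ 0.4604 -0.2539  0.031 ]
sand [ 0.4371 -0.3564  0.031 ]
```

Emit:
{"name": "jog_arm", "arguments": {
  "commands": [
    [1.4,2,0,0],
    [1.4,2,0,0],
    [0,0,-10,0],
    [0,0,-20,0],
    [0,0,-20,0],
    [0,0,-20,0],
    [0,0,-20,0],
    [0,0,-11,0],
    [0,0,0,0],
    [0,0,0,0]
  ]
}}

```text
clock: 8.83
tool_pos: [0.4394, -0.1522, 0.0669]
orientation: [-180.0, -0.1, 177.6]
force: [0.4, -0.3, 0.4]
opening: 0.036
```

Run:
```python
from h import *
s=grab('wrist','w7');o=s['obs'];print(o['tool_pos'],o['orientation'],o['clock'],o['force'])
```

```text
[ 0.43935104 -0.15215503  0.06690947] [-1.79983101e+02 -1.06771560e-01  1.77615915e+02] 8.8333 [ 0.42190436 -0.32791082  0.40554324]
```

View pics/w7.png

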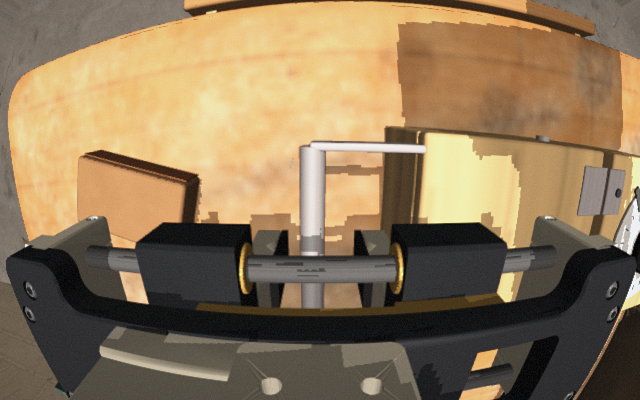

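Emit:
{"name": "jog_arm", "arguments": {
  "commands": [
    [0,-2,0,0],
    [0,-2.2,0,0],
    [0,0,0,0],
    [0,0,0,0],
    [0,0,0,0],
    [0,0,0,0],
    [0,0,0,0],
    [0,0,0,0],
    [0,0,0,0],
    [0,0,0,0]
  ]
}}

```text
clock: 9.72
tool_pos: [0.4396, -0.1571, 0.0675]
orientation: [180.0, -0.0, 177.5]
force: [-0.8, -0.1, -0.0]
opening: 0.0359
```

Emit:
{"name": "jog_arm", "arguments": {
  "commands": [
    [0,0,0,0],
    [0,0,0,0],
    [0,0,0,0],
    [0,0,0,0],
    [0,0,0,0],
    [0,0,0,0],
    [0,0,0,0],
    [0,0,0,0],
    [0,0,0,0],
    [0,0,0,0]
  ],
  "fingers": 0
}}

```text
clock: 10.55
tool_pos: [0.4397, -0.1567, 0.0675]
orientation: [180.0, 0.0, 177.5]
force: [-1.2, 5.7, 1.5]
opening: 0.0106
```

Run:
```python
from h import *
o=get_obs();print(o['tool_pos'],o['orientation'],o['clock'],o['force'],o['opening'])
b=np.radians(-2.7); y=np.array([-np.sin(b),np.cos(b)])
pc=np.array([0,0]);L=180
prev=None
for th in range(0,95,5):
    t=np.radians(th); p=np.r_[L*(1-np.cos(t))*y, L*np.sin(t)]
    if prev is not None: print(th,(p-prev).round(1))
    prev=p
```

```text
[ 0.43970965 -0.15668241  0.06753128] [1.79965316e+02 9.97635071e-03 1.77494996e+02] 10.55 [-1.18358263  5.66070169  1.52775733] 0.010584534059654203
5 [ 0.   0.7 15.7]
10 [ 0.1  2.  15.6]
15 [ 0.2  3.4 15.3]
20 [ 0.2  4.7 15. ]
25 [ 0.3  6.  14.5]
30 [ 0.3  7.2 13.9]
35 [ 0.4  8.4 13.2]
40 [ 0.5  9.5 12.5]
45 [ 0.5 10.6 11.6]
50 [ 0.5 11.6 10.6]
55 [ 0.6 12.4  9.6]
60 [ 0.6 13.2  8.4]
65 [ 0.7 13.9  7.3]
70 [ 0.7 14.5  6. ]
75 [ 0.7 15.   4.7]
80 [ 0.7 15.3  3.4]
85 [ 0.7 15.6  2. ]
90 [ 0.7 15.7  0.7]
```

Emit:
{"name": "jog_arm", "arguments": {
  "commands": [
    [0,0.2,7.9,0],
    [0,0.5,7.8,0],
    [0,0.8,7.8,0],
    [0.1,1.2,7.8,0],
    [0.1,1.5,7.7,0],
    [0.1,1.9,7.6,0],
    [0.1,2.2,7.5,0],
    [0.1,2.5,7.5,0],
    [0,0,0,0],
    [0,0,0,0]
  ]
}}

```text
clock: 11.38
tool_pos: [0.4402, -0.1451, 0.1293]
orientation: [179.9, 0.0, 177.5]
force: [3.0, 7.8, -5.3]
opening: 0.011
```

Run:
```python
from h import *
s=grab('scene','s8');im=s['image'][100:300,200:420,::-1];cv2.imwrite('pics/s8c.png',cv2.resize(im,None,fx=3,fy=3,interpolation=cv2.INTER_CUBIC))
o=s['obs'];print(o['tool_pos'],o['orientation'],o['clock'],o['force'],o['moment'],o['opening'])
```

```text
[ 0.44024727 -0.14512954  0.12934824] [1.79892008e+02 4.58268881e-02 1.77490689e+02] 11.3833 [ 3.00709624  7.84247387 -5.33663996] [ 2.6654437  -0.80178611 -0.0386297 ] 0.011018813050654842
```

View pics/s8c.png

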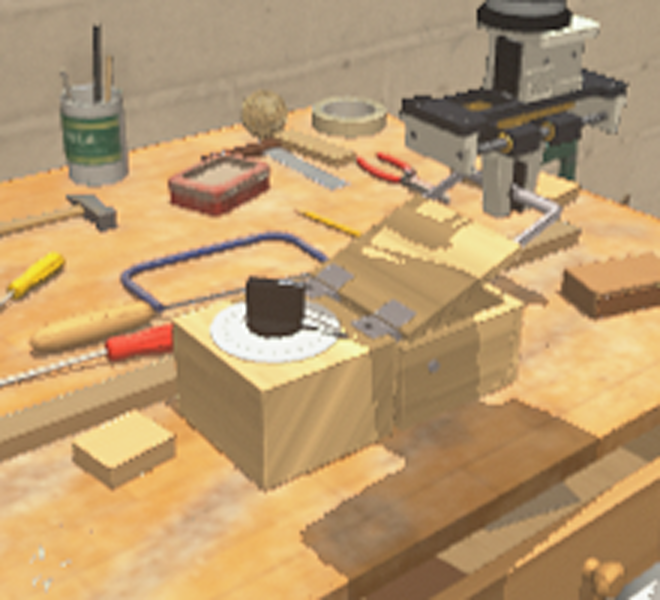

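Emit:
{"name": "jog_arm", "arguments": {
  "commands": [
    [0.1,2.6,7.3,0],
    [0.1,3.0,7.2,0],
    [0.2,3.3,7.0,0],
    [0.2,3.7,6.9,0],
    [0.2,4.0,6.7,0],
    [0.2,4.4,6.5,0],
    [0.2,4.6,6.3,0],
    [0.2,4.9,6.1,0],
    [0,0,0,0],
    [0,0,0,0]
  ]
}}

```text
clock: 12.27
tool_pos: [0.4418, -0.1136, 0.1824]
orientation: [179.8, 0.0, 177.5]
force: [5.9, 11.2, -12.6]
opening: 0.0114
```

Emit:
{"name": "jog_arm", "arguments": {
  "commands": [
    [0.2,5.2,5.9,0],
    [0.3,5.4,5.7,0],
    [0.3,5.6,5.4,0],
    [0.3,5.9,5.2,0],
    [0.3,6.1,4.9,0],
    [0.3,6.3,4.6,0],
    [0.3,6.5,4.4,0],
    [0.3,6.7,4.1,0],
    [0,0,0,0],
    [0,0,0,0]
  ]
}}

```text
clock: 13.1
tool_pos: [0.4441, -0.0671, 0.2229]
orientation: [179.9, 0.0, 177.5]
force: [5.5, 3.4, -10.6]
opening: 0.0111
```

Run:
```python
from h import *
s=grab('scene','s9');im=s['image'][100:300,200:420,::-1];cv2.imwrite('pics/s9c.png',cv2.resize(im,None,fx=3,fy=3,interpolation=cv2.INTER_CUBIC))
o=s['obs'];print(o['tool_pos'],o['orientation'],o['clock'],o['force'],o['moment'],o['opening'])
```

```text
[ 0.44406797 -0.06711745  0.222924  ] [1.79918526e+02 2.61370485e-02 1.77530512e+02] 13.1 [  5.50766313   3.39806242 -10.61969651] [ 1.05495759 -1.94268108 -0.0397669 ] 0.0111034659459765
```

View pics/s9c.png

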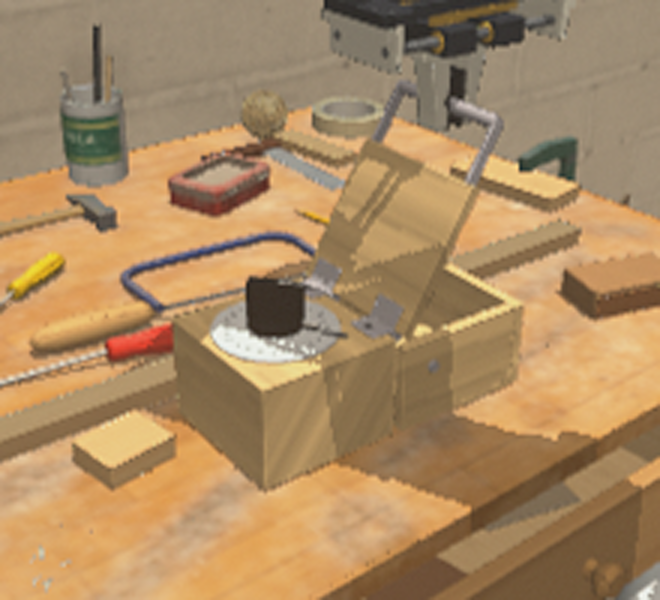

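Emit:
{"name": "jog_arm", "arguments": {
  "commands": [
    [0.5,6.8,3.5,0],
    [0.5,7.0,3.3,0],
    [0.5,7.1,3.0,0],
    [0.4,7.2,2.6,0],
    [0.4,7.3,2.3,0],
    [0.4,7.4,2.1,0],
    [0.4,7.5,1.9,0],
    [0.4,7.6,1.5,0],
    [0,0,0,0],
    [0,0,0,0]
  ]
}}

```text
clock: 13.98
tool_pos: [0.4472, -0.0096, 0.2443]
orientation: [-180.0, 0.0, 177.6]
force: [-3.6, -3.1, 7.2]
opening: 0.0108
```

Emit:
{"name": "jog_arm", "arguments": {
  "commands": [
    [0.3,6,1.0,0],
    [0.3,6,0.8,0],
    [0.3,6,0.5,0],
    [0.2,5,0.2,0],
    [0.2,4,0.1,0],
    [0.1,3,0,0],
    [0,2,0,0],
    [0,0,0,0],
    [0,0,0,0],
    [0,0,0,0]
  ]
}}

```text
clock: 14.82
tool_pos: [0.4488, 0.0223, 0.2463]
orientation: [180.0, 0.0, 177.5]
force: [-2.2, -1.2, 5.3]
opening: 0.011
```

Run:
```python
from h import *
s=grab('scene','s10');im=s['image'][80:280,200:420,::-1];cv2.imwrite('pics/s10c.png',cv2.resize(im,None,fx=3,fy=3,interpolation=cv2.INTER_CUBIC))
o=s['obs'];print(o['tool_pos'],o['orientation'],o['clock'],o['force'],o['moment'],o['opening'])
t=grab('top','t10');cv2.imwrite('pics/t10c.png',cv2.resize(t['image'][120:230,225:405,::-1],None,fx=4.4,fy=4.4,interpolation=cv2.INTER_CUBIC))
```

```text
[0.44880581 0.02231121 0.2463023 ] [1.79973686e+02 1.01899247e-02 1.77529461e+02] 14.8167 [-2.1583516  -1.1947808   5.25709883] [-0.5060137   0.87854217  0.02193886] 0.011031699784557859
```

View pics/s10c.png

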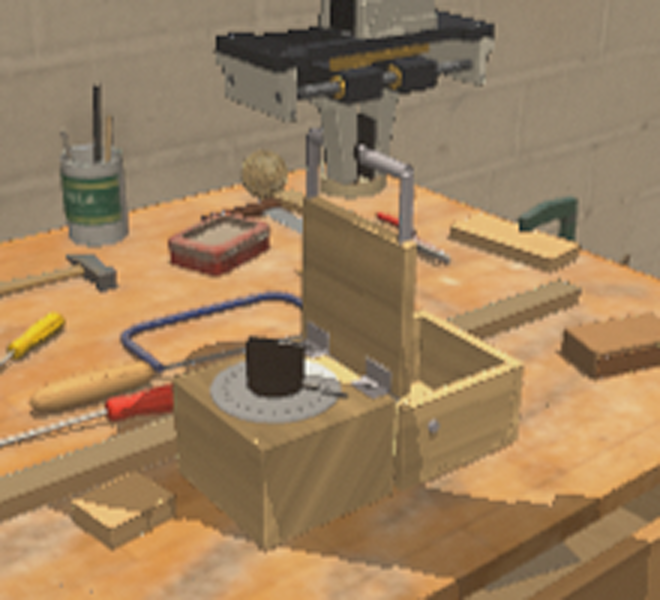

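View pics/t10c.png

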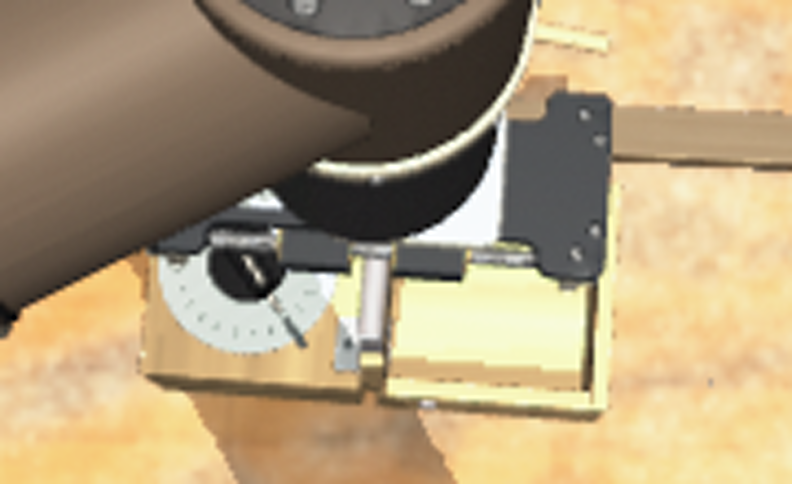

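Emit:
{"name": "jog_arm", "arguments": {
  "commands": [
    [0,0.5,0.4,0],
    [0,0.3,0.3,0],
    [0,0,0,0],
    [0,0,0,0],
    [0,0,0,0],
    [0,0,0,0],
    [0,0,0,0],
    [0,0,0,0],
    [0,0,0,0],
    [0,0,0,0]
  ]
}}

```text
clock: 15.75
tool_pos: [0.4487, 0.0226, 0.2465]
orientation: [180.0, -0.0, 177.5]
force: [4.6, -1.0, -9.6]
opening: 0.011
```

Run:
```python
from h import *
P=np.array([[-.1567,.0675],[-.1451,.1293],[-.1136,.1824],[-.0671,.2229],[-.0096,.2443],[.0223,.2463]])
x=np.linalg.lstsq(np.c_[2*P,np.ones(6)],(P**2).sum(1),rcond=None)[0];c=x[:2];print('fit centre',c,'R',np.sqrt(x[2]+c@c))
o=get_obs();p=o['tool_pos'];print(p,o['force'],o['opening'],o['clock'],abs(o['qvel']).max())
print('angle fit',np.degrees(np.arctan2(p[2]-c[1],c[0]-p[1])),'est',np.degrees(np.arctan2(p[2]-.0672,.0233-p[1])))
# visual: lid near vertical edge & straps in scene
s=grab('scene','s11');t=s
hx=.4479;
for z in (.1,.212,.26): print(z,[tuple(np.round(proj(s,(hx+sx*.065*.999,.0233-sx*.065*.047,z)),1)) for sx in(-1,1)])
cv2.imwrite('pics/s11c.png',cv2.resize(s['image'][110:230,270:370,::-1],None,fx=5,fy=5,interpolation=cv2.INTER_CUBIC))
```

```text
fit centre [0.02370569 0.06667727] R 0.18017819057082257
[0.44874346 0.02259591 0.24647768] [ 4.59564199 -1.01280365 -9.60730365] 0.0110109796305181 15.75 0.07107795060155161
angle fit 89.64635840874122 est 89.7749791473675
0.1 [(np.float64(334.7), np.float64(208.3)), (np.float64(301.6), np.float64(187.8))]
0.212 [(np.float64(336.6), np.float64(162.6)), (np.float64(301.4), np.float64(145.5))]
0.26 [(np.float64(337.5), np.float64(141.2)), (np.float64(301.3), np.float64(125.9))]
```

View pics/s11c.png

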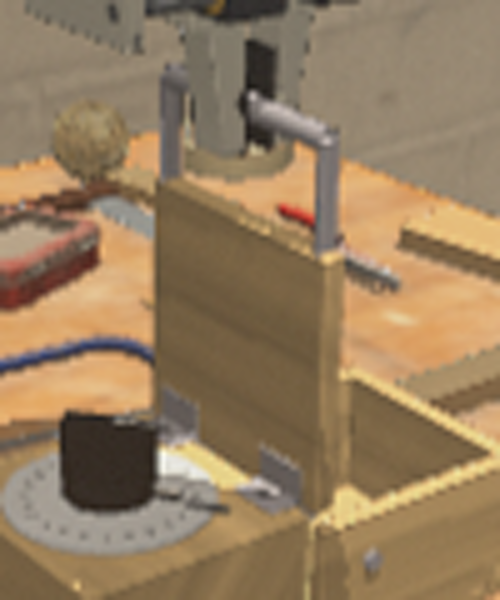

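The arc fit through the measured poses gives a radius of 180.2 mm and a lid angle of 89.6°. The lid's top corner is also where an upright lid should appear. I'm handing in.

```bash
python3 -c "
from plant import close_job
print(close_job())"
```

```text
the job is handed in; nothing more can be done
None
```

The knob is set and the lid is standing upright, still gripped. I handed the job in at about 15.8 s on the robot clock.

- **Knob:** With the lid shut, I turned it about 47° counter-clockwise and trimmed the last 1.5° from a wrist picture. After I let go, the pointer and the long mark lined up to within about 1 px in the wrist picture. The top view with the lid up still showed them lined up.
- **Lid:** I gripped the steel bar from above and swung the lid up along its arc. A circle fitted to six measured tool positions has a radius of 180.2 mm, against the 180 mm given. It puts the lid at 89.6°; the position measured from the pictures gives 89.8°. In the last scene picture the lid's top corner is within 2 px of where it should be when upright.
- **Grip and motion:** The fingers are still closed on the bar at 11 mm with the gripper's set force, and the arm is at rest. Finger contact force and lid speed are not reported, so I could not check those directly.
- **Sanding block and offcut:** In the last wide scene picture both still lie where they were. I did not measure their positions again.
- **Disagreements:** The fingers read 11 mm on the 12 mm bar. The last 0.7 mm upward trim flipped the vertical wrist force from +5 N to about -10 N, a small pull along the lid that I left as it was.

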